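Free the child-safety hook and open the blue cupboard

TASK

I need the bulb in the little cupboard with the blue door. Its door is held ajar by a child-safety hook: press the hook's orange pad down through the gap at the top until the door springs free, then swing the door wide open, nearly square to the cupboard, and leave it so. Leave the cupboard with the white door latched.

Things in the scene. Friction and masses are not known exactly. Their poses are not given: they have to be found in the camera images.
- blue: Cupboard with the BLUE door: white carcass 130 deep x 200 wide x 200 mm tall, fixed to the worktop, door ajar towards the robot. A like one with a WHITE door stands beside it, in either order. Origin: centre of the underside. Axes (also of blue_hinge): x to its back, y to its left as the robot sees it, z up.
- blue_press (a point): Where to press: top centre of the orange pad (34 mm along x, 24 mm along y) on the blue cupboard's hook, 21 mm below the cupboard's top, mid-way in the gap between the top's front edge and the ajar door. The gap is open above, a wedge 55 mm wide (x) at the pad, 48 mm wide 20 mm nearer the hinge: shut fingers fit. The hook's arm goes on 46 mm forward, through a window in the door, to its tooth.
- blue_hinge (a point): On the blue door's upright hinge axis, level with the door's and cupboard's top, at the front left corner. Door 193 mm wide, 12 mm thick, 30 to 200 mm above the worktop; its inner face passes through the axis. With a = blue_door + 0.33 it runs from the hinge along (-sin a, -cos a); its inner side is towards (cos a, -sin a). The hook lies 160 mm to -y of the hinge and ends 79 mm in front.
- blue_hook (a joint): Angle (rad) by which the blue cupboard's hook is pressed down: 0 at rest, stop at 0.22. The pad is 77 mm from the pivot: 0.1 is 8 mm at the pad. The tooth lets the door go at about 0.07 (6 mm, about 5 N); 0.16 (12 mm) takes about 7 N. It springs back up; keep it down until the door has moved (about half a second).
- blue_door (a joint): Angle (rad) of the blue door from its latched place: 0 = latched (0.33 rad from shut), growing as it opens, stop at 1.15. Freed, it springs by itself to about 0.3; a stiff hinge then holds it wherever it is left between about 0.3 and 1.05. Pushing it on takes up to about 4 N at 110 mm from the hinge.
- white_door (a joint): The same angle of the other cupboard's WHITE door: 0 = latched; it must stay there.

How it is judged:
On the way:
1. the blue cupboard's hook is pressed down (value of joint blue_hook above 0.05 rad), for 0.05 s.
At the end, for the whole second after the job is handed in: The blue door stands still more than 0.7 rad beyond its latched place (about 60 degrees from shut), its hook is let go and has sprung back (under 0.03 rad), and the white door is still latched (under 0.08 rad) (value of joint blue_door above 0.7 rad and velocity of joint blue_door between -0.1 and 0.1 rad/s and value of joint blue_hook below 0.03 rad and value of joint white_door below 0.08 rad); the robot touches nothing.
It fails at once if the white cupboard's door is freed (value of joint white_door above 0.1 rad).
It also fails if it takes over 38 s, if anything falls off the work surface, if the arm or the gripper's body presses on something with over 40 N, if the wrist force passes 120 N, or if a joint passes its speed limit or range.

ROBOT

A 6-joint arm with a two-finger parallel gripper is mounted at the origin on a cart in front of the work surface, level with it; the furniture and walls round the work are solid. World frame = base frame: x ahead of the robot, y to its left, z up, the work surface at z = 0. Lengths are in m, angles in rad, forces in N, time in s.
With the tool pointing down it reaches from about 0.35 to 0.85 m from the base axis. Payload 8.1 kg.
Tool frame: the origin (TCP) lies at the very end of the fingers, on their centre line; the grasp point (between the pads) lies 19 mm behind it; z points along the fingers, y is the line along which they close (so a half turn about z gives the same grasp; the last joint's range is limited). The gripper opens to 93 mm and grips with 3 to 60 N. Pads are 15 mm wide; open, the fingers measure 128 mm over their backs; the gripper's body (75 mm by 188 mm) begins 65 mm behind the grasp point.
Start: joints at [1.208, 0.13, 1.488, -0, 1.523, -0.085], TCP at [0.165, 0.577, 0.219] pointing down, gripper open.
Joint ranges: [-2.96, 2.96], [-0.89, 2.26], [0.02, 2.5], [-1.34, 4.48], [0, 2.73], [-2.66, 2.66]. Speed limits (rad/s): [2.39, 2.39, 2.79, 3.14, 3.14, 3.14].

INTERFACE

Orientations are given as a rotation vector (axis times angle).
In Python, from plant import read_state, eyes, workorder gives the robot as it stands. The module is installed in compiled form; this text tells all that it offers.
- The arm moves only by the tool play_rows, never from a script. Its argument "targets" is one flat list of numbers, 4 for each row, row after row: the shift along the tool's x, y, z in cm, then the turn about the tool's z in degrees. In form: [dx, dy, dz, roll, dx, dy, dz, roll, ...]. A call has 1 to 8 rows; each row is the pose to reach, as a shift and turn from the pose commanded when the call began, along the tool's axes at that moment; what a row does not reach only later rows make up. A row lasts 1/12 s, in which the tool goes at most 41.7 mm and 7.16 degrees, less where a joint would pass 70% of its speed; a pose out of reach is approached as far as the arm can. A call with a gripper value outside its range is refused whole. "grip" is the finger opening in cm, from 0 to 9.3, set as the call begins (left out, the last holds). The fingers move at their own pace and stop on an object; "grip_force" is the grip in N (left out, the last holds). Time passes only in rows, so rows that repeat a pose let the fingers close. It gives the time, the measured TCP pose, the force, the opening and the grip force at its end, in the units of the state.
- read_state(): the state, without advancing time (a new reading comes with each control period).
- eyes.read_camera(name): name is "side" or "top"; returns a dict with "image" (480x640x3 uint8, red, green, blue), "vfov" (degrees; the focal length in pixels is half the picture's height over the tangent of half this angle, whatever the lens; pixels are square), "cx", "cy" (the principal point, pixels), "k1" (the pictures are not rectified: a ray, as slopes to the right and down, at radius r is drawn at 1 + k1 r^2 times it, then the intrinsics apply), "cam_to_world" (4x4, takes a point from camera to world coordinates). Camera axes: x right, y up, looking along -z (the intrinsics and any distortion apply to the point x, -y, -z); pixel columns grow to the right and rows downward; lengths in m; the calibration is good to about 2 mm. A picture is of the moment at which its call begins. There is no depth.
- workorder.close_job(): hands the job in; it is judged then, once.
The state is a dict: "t": time; "q": joint angles; "dq": joint speeds; "joint_torque": joint torques, N m; "tool_pos": TCP position; "orientation": TCP orientation; "force": force on the tool from outside, world axes, zero at the start; "wrist_torque": the same for the moment, N m; "opening": finger opening in m; "gripper_force": force on a finger pad.
Only numpy, scipy, OpenCV 4.12 (cv2) and the standard library are available. Lean on these libraries where they do the work, as an engineer would, in place of code of your own. Each camera call takes 0.05 s, during which the arm holds its last target. There are 200 camera calls.

## Working session

There is one attempt and no reset: what is moved stays moved. The work goes in short steps, Python scripts to look and compute and a tool call to move; the robot and the scene stay as the last step left them, time stands still between calls to the robot, and variables do not carry over. Pictures are saved under pics/ and viewed, at most 10 in all, crops included, and the job is handed in when it is done.

Besides the shell and the picture viewer there is one more tool, called after ">>>" in YAML: its name, and indented under it one key for each argument. play_rows: Moves the arm, as the interface text tells. Its arguments: {"type":"object","properties":{"targets":{"type":"array"},"grip":{"type":"number"},"grip_force":{"type":"number"}},"required":["targets"]}

```bash
mkdir -p pics; cat > h.py <<'E'
import numpy as np, cv2
from plant import read_state, eyes, workorder
def cam(n,save=None):
    c=eyes.read_camera(n)
    if save: cv2.imwrite('pics/'+save,c['image'][:,:,::-1])
    return c
def ray(c,u,v):
    f=240/np.tan(np.radians(c['vfov'])/2)
    K=np.array([[f,0,c['cx']],[0,f,c['cy']],[0,0,1.]])
    p=cv2.undistortPoints(np.array([[[u,v]]],float),K,np.array([c['k1'],0,0,0.]))[0,0]
    T=np.array(c['cam_to_world']); d=T[:3,:3]@np.array([p[0],-p[1],-1]); return T[:3,3],d
def onz(c,u,v,z):
    o,d=ray(c,u,v); return o+d*(z-o[2])/d[2]
E
python3 - <<'E'
from h import *
for n in('side','top'):
    c=cam(n,n+'1.png'); print(n,c['vfov'],c['cx'],c['cy'],c['k1'],np.round(c['cam_to_world'],3).tolist())
s=read_state();print(s['t'],s['tool_pos'],s['orientation'],s['opening'],s['force'])
E
```

```text
side 49.55611209151592 329.70993550564714 244.8871028611143 -0.0703665624879601 [[-0.978, 0.126, -0.164, 0.34], [-0.207, -0.655, 0.727, 0.819], [-0.016, 0.745, 0.667, 0.82], [0.0, 0.0, 0.0, 1.0]]
top 46.360678860586596 323.40216248562416 235.99309323655086 0.0011533954349001827 [[-0.145, 0.772, -0.619, -0.264], [-0.989, -0.108, 0.097, 0.192], [0.008, 0.626, 0.78, 1.156], [0.0, 0.0, 0.0, 1.0]]
0.1 [0.16434487 0.57650773 0.21767607] [-4.34927577e-01 -3.11097140e+00  2.59352166e-03] 0.0927212308926498 [-0.77670324  0.46199797 -0.68274493]
```

View pics/side1.png

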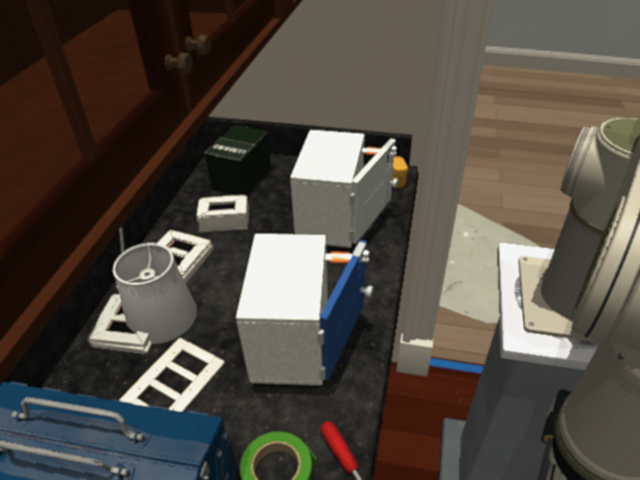

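View pics/top1.png

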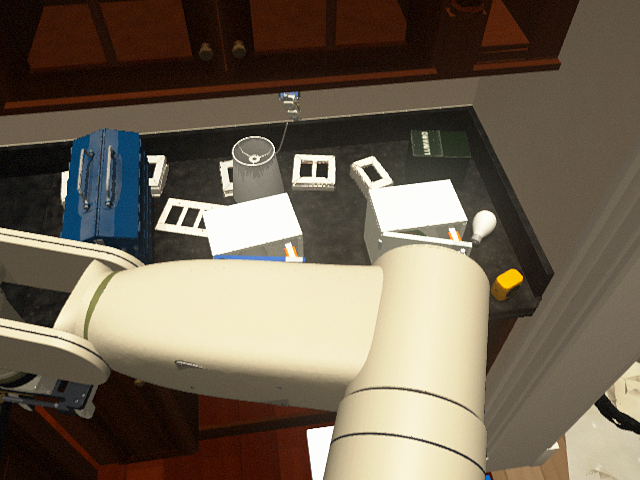

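The side view shows the blue cupboard: its white top has corners at about (253,234), (326,235), (327,319) and (238,319). The orange pad is at about (340,257) and the blue door runs from the hinge at (322,322) to (365,245). The white cupboard is behind it, further to -y. In the top view the pad is at about (291,250) and the blue cupboard's top is at about (255,225).

```bash
python3 - <<'E'
from h import *
R={}
for n,seed in(('side',(290,275)),('top',(255,225))):
    c=cam(n); im=c['image'].astype(int); hsv=cv2.cvtColor(c['image'],cv2.COLOR_RGB2HSV)
    print(n,'seed',im[seed[1],seed[0]])
    m=((im.min(2)>225)).astype(np.uint8)
    k,l,st,ce=cv2.connectedComponentsWithStats(m,connectivity=4)
    i=l[seed[1],seed[0]]; mm=(l==i).astype(np.uint8); print(st[i])
    h=cv2.convexHull(max(cv2.findContours(mm,0,2)[0],key=cv2.contourArea))
    ap=cv2.approxPolyDP(h,5,True)[:,0]
    for p in ap: print(p,np.round(onz(c,*p.astype(float),0.2),4))
    o=((hsv[:,:,0]>4)&(hsv[:,:,0]<18)&(hsv[:,:,1]>150)&(hsv[:,:,2]>180)).astype(np.uint8)
    k,l,st,ce=cv2.connectedComponentsWithStats(o)
    for j in range(1,k):
        if st[j,4]>15: print('orange',st[j],ce[j],np.round(onz(c,*ce[j],0.179),4))
    cv2.imwrite(f'pics/c_{n}.png',cv2.resize(c['image'][215:400,200:400,::-1] if n=='side' else c['image'][180:280,190:320,::-1],None,fx=4 if n=='top' else 3,fy=4 if n=='top' else 3))
E
```

```text
side seed [244 245 239]
[ 238  235   87   84 6244]
[323 236] [0.5098 0.1225 0.2   ]
[317 318] [0.4771 0.3136 0.2   ]
[238 316] [0.599  0.3339 0.2   ]
[256 235] [0.6313 0.143  0.2   ]
orange [331 259  17   3  43] [338.8372093  260.13953488] [0.4735 0.158  0.179 ]
top seed [253 253 251]
[ 159  193  143   63 4709]
[301 233] [0.5099 0.1207 0.2   ]
[213 255] [0.476  0.3132 0.2   ]
[159 220] [0.591  0.4301 0.2   ]
[169 199] [0.6523 0.4096 0.2   ]
[286 193] [0.634  0.1408 0.2   ]
orange [456 231   6  10  19] [458.52631579 235.57894737] [ 0.4704 -0.2298  0.179 ]
orange [448 232   5   7  17] [449.70588235 235.17647059] [ 0.4743 -0.2105  0.179 ]
orange [292 246   6  11  22] [294.63636364 250.68181818] [0.4793 0.1389 0.179 ]
orange [284 248   5   8  16] [285.875 251.75 ] [0.479  0.1582 0.179 ]
```

View pics/c_side.png

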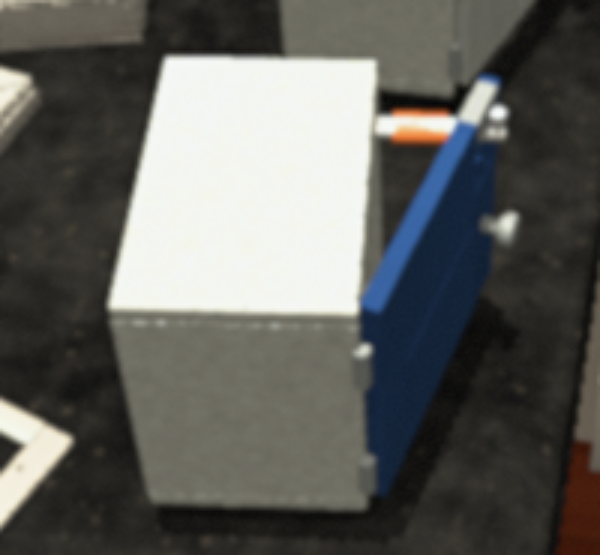

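```bash
cat >> h.py <<'E'
from scipy.spatial.transform import Rotation as Ro
yaw=np.radians(9.7); X=np.array([np.cos(yaw),np.sin(yaw)]); Y=np.array([-X[1],X[0]]); H=np.array([.475,.316])
def c2w(x,y): return H+X*x+Y*y      # cupboard axes from hinge -> world
def w2c(p): d=np.array(p[:2])-H; return d@X,d@Y
def go(w,roll_to=None):
    s=read_state(); R=Ro.from_rotvec(s['orientation']); d=R.inv().apply(np.array(w)-s['tool_pos'])*100
    M=R.as_matrix(); r=(np.degrees(np.arctan2(M[1,1],M[0,1]))-99.7+180)%360-180
    print('shift cm',np.round(d,2),'roll',round(r,1),'tooly',np.round(M[:,1],3),'z',np.round(M[:,2],3),'force',np.round(s['force'],1),'t',s['t'])
E
python3 - <<'E'
from h import *
print(c2w(-.0275,-.16)); go([.475,.151,.30]); print(read_state()['q'])
E
```

```text
[0.47485146 0.15365399]
shift cm [-41.54 -32.42  -8.17] roll -25.6 tooly [ 0.274  0.962 -0.001] z [-0.    -0.001 -1.   ] force [ 0.3 -0.2  0.2] t 0.2
[ 1.20760379e+00  1.30881958e-01  1.48887577e+00  2.68648487e-05
  1.52302228e+00 -8.53683970e-02]
```

>>> play_rows:
  targets: [0,0,-4,0,0,0,-8,-7,-41.5,-32.4,-8.2,-14,-41.5,-32.4,-8.2,-21,-41.5,-32.4,-8.2,-25.6,-41.5,-32.4,-8.2,-25.6,-41.5,-32.4,-8.2,-25.6,-41.5,-32.4,-8.2,-25.6]
  grip: 0

```text
t: 0.87
tool_pos: [0.3118, 0.3741, 0.2995]
orientation: [-0.266, 3.13, -0.0]
force: [1.2, -0.6, 0.2]
opening: 0.0442
gripper_force: 0.0
```

```bash
python3 - <<'E'
from h import *
go([.475,.151,.26]); s=read_state(); print(s['tool_pos'],s['opening'],s['q'])
E
```

```text
shift cm [-12.32 -24.75   3.95] roll 0.0 tooly [-0.169  0.986 -0.   ] z [ 0. -0. -1.] force [ 1.2 -0.6  0.2] t 0.8667
[0.31180202 0.37411682 0.29949476] 0.0441793654868538 [ 7.70732866e-01 -1.97755771e-01  1.66318217e+00 -7.68303952e-05
  1.67609501e+00 -9.69682522e-01]
```

>>> play_rows:
  targets: [-12.3,-24.7,0,0,-12.3,-24.7,0,0,-12.3,-24.7,0,0,-12.3,-24.7,0,0,-12.3,-24.7,0,0,-12.3,-24.7,0,0,-12.3,-24.7,0,0,-12.3,-24.7,4,0]

```text
t: 1.53
tool_pos: [0.4802, 0.1495, 0.267]
orientation: [-0.257, 3.118, -0.0]
force: [1.8, 0.7, 1.4]
opening: 0.0005
gripper_force: 0.0
```

>>> play_rows:
  targets: [0,0,0,0,0,0,0,0]

```text
t: 1.7
tool_pos: [0.4723, 0.1524, 0.2573]
orientation: [0.263, -3.125, 0.001]
force: [0.2, 0.4, -0.2]
opening: 0.0002
gripper_force: 0.0
```

```bash
python3 - <<'E'
from h import *
go([.475,.151,.19]); s=read_state(); print(s['tool_pos'],s['opening'])
c=cam('side'); cv2.imwrite('pics/s2.png',cv2.resize(c['image'][150:400,200:460,::-1],None,fx=2.3,fy=2.3))
c=cam('top'); cv2.imwrite('pics/t2.png',c['image'][:,:,::-1])
E
```

```text
shift cm [-0.28 -0.18  6.73] roll -0.1 tooly [-0.167  0.986 -0.   ] z [-0.006 -0.001 -1.   ] force [ 0.2  0.4 -0.2] t 1.7
[0.47234507 0.15237332 0.25731997] 0.0001572797104073257
```

View pics/s2.png

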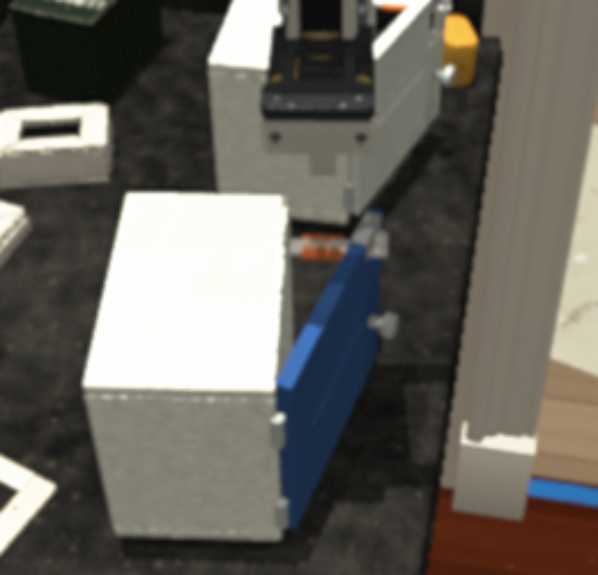

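The crop shows the pad, now shaded, at about crop (322,246), which is pixel (340,257). The shut fingertips are above it at crop (323,172), pixel (340,225), and the door is still ajar. I'll check that the two positions agree.

```bash
python3 - <<'E'
from h import *
c=cam('side'); print('tip',onz(c,340.4,224.8,.257))
hsv=cv2.cvtColor(c['image'],cv2.COLOR_RGB2HSV)
o=((hsv[:,:,0]>3)&(hsv[:,:,0]<20)&(hsv[:,:,1]>100)&(hsv[:,:,2]>90)).astype(np.uint8); o[:, :320]=0;o[:,370:]=0;o[:240]=0;o[275:]=0
x,y,w,h=cv2.boundingRect(o); print(x,y,w,h)
for p in((x-.5,y+h/2-.5),(x+w/2-.5,y+h/2-.5),(x+w-.5,y+h/2-.5),(x+w/2-.5,y-.5),(x+w/2-.5,y+h-.5)): q=onz(c,*p,.179); print(np.round(q,4),np.round(w2c(q),4))
E
```

```text
tip [0.47152951 0.1526443  0.257     ]
330 252 19 11
[0.4916 0.1531 0.179 ] [-0.0111 -0.1633]
[0.4748 0.1499 0.179 ] [-0.0282 -0.1637]
[0.458  0.1466 0.179 ] [-0.0453 -0.1641]
[0.4776 0.1355 0.179 ] [-0.0278 -0.1783]
[0.472  0.1639 0.179 ] [-0.0286 -0.1494]
```

>>> play_rows:
  targets: [-0.3,-0.2,2,0,-0.3,-0.2,4,0,-0.3,-0.2,6,0,-0.3,-0.2,6.7,0,-0.3,-0.2,6.7,0,-0.3,-0.2,6.7,0]

```text
t: 2.35
tool_pos: [0.4779, 0.1522, 0.1943]
orientation: [-0.266, 3.129, 0.0]
force: [-0.3, -0.3, 1.4]
opening: 0.0004
gripper_force: 0.0
```

```bash
python3 - <<'E'
from h import *
go([.475,.151,.167])
E
```

```text
shift cm [ 0.31 -0.07  2.73] roll 0.0 tooly [-0.169  0.986  0.   ] z [ 0.002  0.    -1.   ] force [-0.3 -0.3  1.4] t 2.35
```

>>> play_rows:
  targets: [0.2,0,0.7,0,0.2,0,1.4,0,0.2,0,1.9,0,0.2,0,2.3,0,0.2,0,2.7,0,0.2,0,2.8,0,0.2,0,2.8,0,0.2,0,2.8,0]

```text
t: 3.02
tool_pos: [0.4771, 0.1517, 0.1665]
orientation: [-0.265, 3.126, 0.001]
force: [1.7, 0.7, 8.8]
opening: 0.0005
gripper_force: 4.2
```

>>> play_rows:
  targets: [0,0,0,0,0,0,0,0,0,0,0,0,0,0,0,0]

```text
t: 3.35
tool_pos: [0.4771, 0.1517, 0.1665]
orientation: [-0.265, 3.126, 0.001]
force: [1.8, -0.3, 8.4]
opening: 0.0008
gripper_force: 4.2
```

```bash
python3 - <<'E'
from h import *
go([.475,.151,.167])
c=cam('side'); cv2.imwrite('pics/s3.png',cv2.resize(c['image'][150:400,200:460,::-1],None,fx=2.3,fy=2.3))
E
```

```text
shift cm [ 0.21 -0.03 -0.05] roll -0.0 tooly [-0.168  0.986  0.   ] z [ 0.004  0.001 -1.   ] force [ 1.8 -0.3  8.4] t 3.35
```

View pics/s3.png

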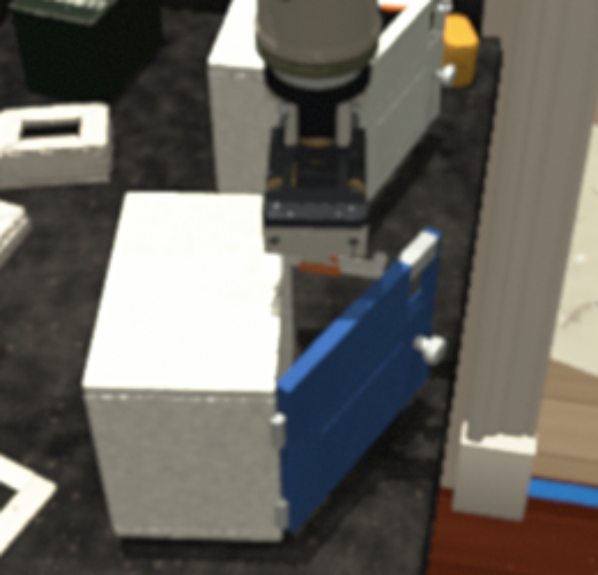

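The door has sprung free: its free edge moved from crop (375,215) to (435,235), and the hook is down under the fingers. Next I lift, go nearer the hinge, dip behind the door and push it.

```bash
python3 - <<'E'
from h import *
for p in((-.03,-.105,.22),(-.03,-.105,.15),(-.1075,-.052,.15)):
    w=[*c2w(*p[:2]),p[2]]; print(np.round(w,3)); go(w)
E
```

```text
[0.463 0.207 0.22 ]
shift cm [ 0.41  5.74 -5.35] roll -0.0 tooly [-0.168  0.986  0.   ] z [ 0.004  0.001 -1.   ] force [2.3 1.8 8.8] t 3.4
[0.463 0.207 0.15 ]
shift cm [0.44 5.73 1.65] roll -0.0 tooly [-0.168  0.986  0.   ] z [ 0.004  0.001 -1.   ] force [2.3 1.8 8.8] t 3.4
[0.378 0.247 0.15 ]
shift cm [ 8.2  11.03  1.62] roll -0.0 tooly [-0.168  0.986  0.   ] z [ 0.004  0.001 -1.   ] force [2.3 1.8 8.8] t 3.4
```

>>> play_rows:
  targets: [0,0,-3,0,0,0,-5.4,0,0,0,-5.4,0,0.4,3,-5.4,0,0.4,5.7,-5.4,0,0.4,5.7,-5.4,0,0.4,5.7,-3,0,0.4,5.7,-1,0]

```text
t: 4.07
tool_pos: [0.4623, 0.2072, 0.1742]
orientation: [-0.267, 3.129, 0.0]
force: [-0.9, -0.3, -0.7]
opening: 0.0003
gripper_force: 0.0
```

>>> play_rows:
  targets: [0,0,1.5,0,0,0,2.6,0,0,0,2.6,0,0,0,2.6,0]

```text
t: 4.4
tool_pos: [0.4614, 0.2064, 0.148]
orientation: [0.265, -3.129, 0.001]
force: [-0.0, -1.3, 0.0]
opening: 0.0002
gripper_force: 0.0
```

```bash
python3 - <<'E'
from h import *
s=read_state(); print(s['tool_pos'],w2c(s['tool_pos']))
go([*c2w(-.1075,-.052),.15])
E
```

```text
[0.46141603 0.20638045 0.14801853] (np.float64(-0.031859493790127695), np.float64(-0.10576361692442121))
shift cm [ 7.57  5.37 -0.19] roll -0.0 tooly [-0.168  0.986 -0.   ] z [-0.002 -0.001 -1.   ] force [-0.  -1.3  0. ] t 4.4
```

>>> play_rows:
  targets: [1,0.7,0,0,2,1.4,0,0,3,2.1,0,0,4,2.8,0,0,5,3.5,0,0,6,4.2,0,0,7,4.9,0,0,7.6,5.4,0,0]

```text
t: 5.07
tool_pos: [0.3763, 0.2477, 0.1487]
orientation: [0.266, -3.13, 0.0]
force: [3.9, -2.7, -0.1]
opening: 0.0007
gripper_force: 1.7
```

>>> play_rows:
  targets: [0,0,0,0,0,0,0,0,0,0,0,0]

```text
t: 5.32
tool_pos: [0.3775, 0.2473, 0.1484]
orientation: [0.266, -3.129, -0.0]
force: [-0.4, -0.4, 0.4]
opening: 0.0002
gripper_force: 0.0
```

```bash
python3 - <<'E'
from h import *
s=read_state(); x,y=w2c(s['tool_pos']); print(s['tool_pos'],x,y,'door~',np.arctan2(-(x-.0075),-(y+.0175))-.33,s['force'])
c=cam('side'); cv2.imwrite('pics/s4.png',cv2.resize(c['image'][150:400,200:460,::-1],None,fx=2.3,fy=2.3))
E
```

```text
[0.37749626 0.24732053 0.14835277] -0.10768153884304836 -0.05126924425399061 door~ 0.9556055337099774 [-0.40803129 -0.35661357  0.41630301]
```

View pics/s4.png

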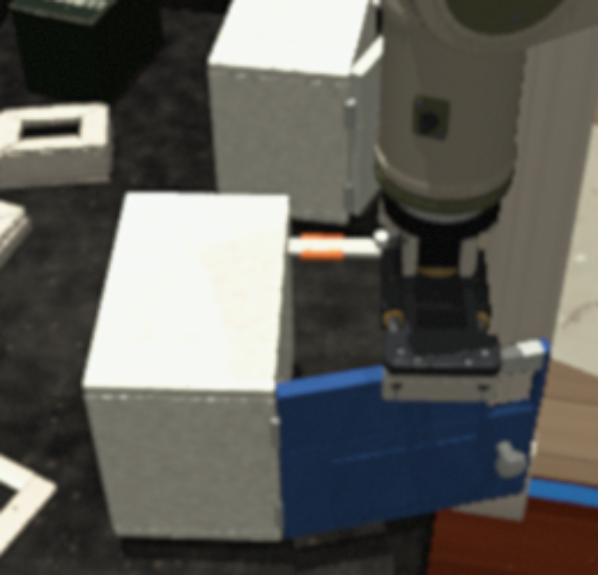

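The blue door now stands nearly square: its top edge runs from crop (278,388) to (545,345). The hook has sprung back up at crop (320,246). I'll back off from the door face and rise.

>>> play_rows:
  targets: [0,-1,0,0,0,-2,0,0,0,-2,0,0,0,-2,-3,0,0,-2,-6,0,0,-2,-10,0,0,-2,-14,0,0,-2,-14,0]

```text
t: 6.03
tool_pos: [0.3843, 0.2283, 0.2975]
orientation: [-0.262, 3.119, 0.007]
force: [1.2, 0.2, 1.6]
opening: 0.0005
gripper_force: 0.0
```

>>> play_rows:
  targets: [0,0,0,0,0,0,0,0,0,0,0,0,0,0,0,0]

```text
t: 6.37
tool_pos: [0.3805, 0.227, 0.2867]
orientation: [0.264, -3.127, 0.002]
force: [1.0, -0.7, -0.2]
opening: 0.0008
gripper_force: 0.0
```

```bash
python3 - <<'E'
from h import *
s=read_state(); print(s['tool_pos'],s['force'],s['t'],np.abs(s['dq']).max())
c=cam('side','s5.png')
E
```

```text
[0.38051671 0.22699933 0.28672375] [ 0.98309175 -0.68819413 -0.24430447] 6.3667 0.003087043777682287
```

View pics/s5.png

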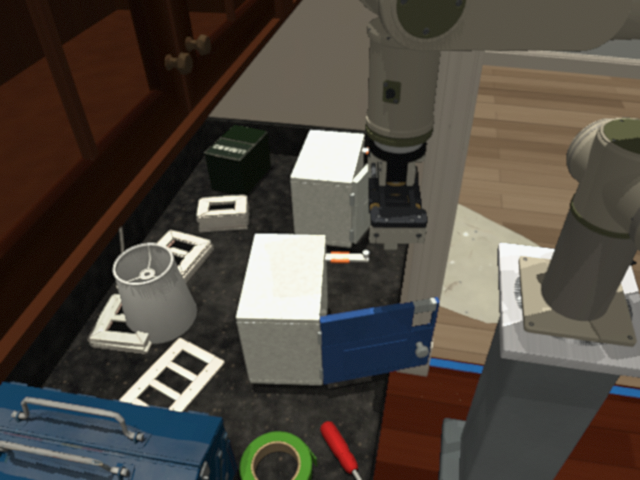

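The picture shows the blue door standing wide open, from (322,318) to (435,303), with its hook up at (345,257). The robot is clear of everything and the white door is still ajar at its latch.

```bash
python3 -c "
from h import *
print(workorder.close_job())"
```

```text
the job is handed in; nothing more can be done
None
```

The blue door stands open nearly square to the cupboard, about 0.95 rad past its latched place by my estimate. Its hook has sprung back, the white door is still latched, and the arm is clear; the job was handed in at about 6.4 s, but no verdict came back.

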